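# Weigh a packed jar caddy on the hand scale

## Task

Weigh the jam-jar caddy for the courier: take the spring hand scale off its stand by the handle, catch the caddy's wire bail in the hook, and lift smoothly until the caddy hangs clear of the table, still for a second or two, so that the drag pointer is left at its true weight. Then set the caddy gently back down where it stood, unhook the scale and hang it in its fork again. Handle the caddy by nothing but the hook, and disturb nothing else.

Things in the scene. Friction and masses are not known exactly. Their poses are not given: they have to be found in the camera images.
- scale_stand: fixed steel stand for the scale: dark foot 125 x 96 x 10 mm, a 14 mm post and, on top of it, a level two-pronged fork. Origin on the table straight below the middle of the fork's seat; z up; the fork's open mouth points along this frame's -x, the post stands at x = +62 mm and nothing of the stand is higher than 157 mm
- stand_fork (a point): middle of the fork's seat, at the top of the prongs, 150 mm over the table. The prongs are 6 mm bars 28 mm apart (22 mm clear between them) along x, ending at x = -35 mm from here in flared tips turned up 5 mm above the seat; a cross bar at x = +30 mm, 6 mm above the seat, is the back stop
- scale_handle (a point): centre of the hand scale's black handle, a level rubber bar 22 mm thick (x) x 62 mm long (y) x 26 mm high. The scale's axes: z up, x the way the hook opens; hung up, x points about as the stand's x does. Below the handle: stem, steel flange 42 mm across and 4 mm thick, 10 mm neck, green housing 26 (x) x 44 (y) x 54 mm with a white dial on its -x face, hook. 0.24 kg in all
- scale_seat (a point): middle of the underside of the scale's flange, 33 mm below the handle's centre; at stand_fork, with about 5 mm of play, when the scale hangs in the fork. The neck under it, 20 mm long, stands between the prongs. To take the scale off, lift 9 mm (over the tips; at 14 mm the housing meets the prongs), then draw it out along the stand's -x by 60 mm or more
- hook_seat (a point): where the bail's centre line lies when it sits in the hook: on the scale's axis, 149 mm below the handle's centre when unloaded. The hook is 5.6 mm wire bent in the scale's x-z plane like a C open to +x: it reaches 9 mm below this point, its back is at x = -19 mm, its tip at x = +17 mm rises 9 mm above this point, and over the tip the throat is clear to 33 mm above this point
- hook (a joint): how far the hook is drawn out of the scale against its spring: 0 to 0.040 m, 350 N/m (28 mm per kg), damped; about 0 unloaded
- drag_pointer (a joint): the black drag pointer on the dial, 0 to 0.040 m on the same scale as the hook's red index: the hook pushes it down and friction leaves it at the highest reading; it starts at 0. A jerky lift throws it past the weight
- hook_mark (a point): the red index on the dial that moves with the hook
- pointer_mark (a point): the drag pointer's mark; level with the red index when it shows the present load
- caddy_bail (a point): middle of the caddy's bail: a rigid upright arch of 6 mm steel wire in the caddy's y-z plane, with a small kink upward at the middle, level for 16 mm along y; this point is on the wire's centre line, 134 mm above the caddy's underside
- caddy_base (a point): middle of the underside of the caddy: a light wooden carrier 86 (x) x 200 (y, over the bail) x 62 mm, bail 134 mm high, holding two jars that stand 93 mm high; z up. Loaded, 0.60 to 0.95 kg (it varies), so the hook is drawn out 17 to 27 mm before it leaves the table
- caddy: the caddy, origin at caddy_base
- jar_red_mid (a point): middle of the jam jar with the red lid, 66 mm across, 85 mm high, loose in the caddy's +y cell
- jar_gold_mid (a point): middle of the jam jar with the ochre lid, 66 mm across, 85 mm high, loose in the caddy's -y cell
- stamp_mid (a point): middle of a small brown turned stamp, 36 x 36 x 82 mm, standing loose: leave it alone
- cup_mid (a point): middle of a green and white espresso cup, 64 x 89 (with its handle) x 48 mm, standing loose: leave it alone
Mind the look-alikes: they are no part of the job. What is shaped like the part that bears jar_gold_mid but black or blue is not meant.

How it is judged:
By the outcome, as a careful person would: the job done as asked, in the order asked, and still so for the second after the job is handed in, with the robot touching nothing.
It also fails if it takes over 58 s, if anything falls off the work surface, if the arm or the gripper's body presses on something with over 40 N, if the wrist force passes 120 N, or if a joint passes its speed limit or range.

## Robot

A 6-joint arm with a two-finger parallel gripper is mounted at the origin on a cart in front of the work surface, level with it; the furniture and walls round the work are solid. World frame = base frame: x ahead of the robot, y to its left, z up, the work surface at z = 0. Lengths are in m, angles in rad, forces in N, time in s.
With the tool pointing down it reaches from about 0.425 to 0.95 m from the base axis. Payload 14.7 kg.
Tool frame: the origin (TCP) lies at the centre of the arm's flange, where the gripper is bolted on; the fingertips stand 173 mm ahead of it and the grasp point (between the pads) lies bot.hold_point_z ahead of it (bot.hold_point_z is the distance from the TCP to the grasp point, in m); z points along the fingers, y is the line along which they close (so a half turn about z gives the same grasp; the last joint's range is limited). The gripper opens to 85 mm and grips with 20 to 120 N. Pads are 22 mm wide; open, the fingers measure 114 mm over their backs; the gripper's body (76 mm by 85 mm) begins 54 mm behind the grasp point. The pads swing forward as they close: fully open they stand 13 mm farther back than shut.
Start: joints at [-1.294, 0.48, 1.596, -0, 1.065, -0.047], TCP at [0.207, -0.616, 0.405] pointing down, gripper open.
Joint ranges: [-2.75, 2.75], [-0.82, 2.05], [0.23, 2.67], [-1.56, 4.7], [0.09, 2.69], [-2.92, 2.92]. Speed limits (rad/s): [1.89, 1.89, 2.39, 3.01, 3.01, 3.01].

## Interface

Orientations are given as a unit quaternion [x, y, z, w].
In Python, from rig import telemetry, vision, bot gives the robot as it stands. The module is installed in compiled form; this text tells all that it offers.
- The arm moves only by the tool send_rows, never from a script. Its argument "rows" is a list of rows, each a list of 4 numbers: the shift along the tool's x, y, z in mm, then the turn about the tool's z in degrees. In form: [[dx, dy, dz, yaw], ...]. A call has exactly 5 rows; each row is the pose to reach, as a shift and turn from the pose commanded when the call began, along the tool's axes at that moment; what a row does not reach only later rows make up. A row lasts 1/10 s, in which the tool goes at most 50 mm and 8.59 degrees, less where a joint would pass 70% of its speed; a pose out of reach is approached as far as the arm can. A call with a gripper value outside its range is refused whole. "fingers" is the finger opening in mm, from 0 to 85.4, set as the call begins (left out, the last holds). The fingers move at their own pace and stop on an object; "force" is the grip in N (left out, the last holds). Time passes only in rows, so rows that repeat a pose let the fingers close, or fill a call up. It gives the time, the measured TCP pose, the force, the opening and the grip force at its end, in the units of the state.
- telemetry.read_state(): the state, without advancing time (a new reading comes with each control period).
- vision.get_image(name): name is "side" or "top"; returns a dict with "color" (384x512x3 uint8, red, green, blue), "fov_y" (degrees; the focal length in pixels is half the picture's height over the tangent of half this angle, whatever the lens; pixels are square), "cx", "cy" (the principal point, pixels), "k1" (the pictures are not rectified: a ray, as slopes to the right and down, at radius r is drawn at 1 + k1 r^2 times it, then the intrinsics apply), "R" (3x3) and "t" (3): a world point X has camera coordinates R X + t. Camera axes: x right, y down, z forward; pixel columns grow to the right and rows downward; lengths in m; the calibration is good to about 2 mm. A picture is of the moment at which its call begins. There is no depth.
- bot.hand_in(): hands the job in; it is judged then, once.
The state is a dict: "time_s": time; "joint_pos": joint angles; "qvel": joint speeds; "joint_efforts": joint torques, N m; "ee_pos": TCP position; "tcp_rot": TCP orientation; "force": force on the tool from outside, world axes, zero at the start; "torque": the same for the moment, N m; "gripper_width": opening from 0.0 (shut) to 1.0 (fully open); "grip_force": force on a finger pad.
Only numpy, scipy, OpenCV 4.12 (cv2) and the standard library are available. Lean on these libraries where they do the work, as an engineer would, in place of code of your own. Each camera call takes 0.05 s, during which the arm holds its last target. There are 200 camera calls.

## Working session

There is one attempt and no reset: what is moved stays moved. The work goes in short steps, Python scripts to look and compute and a tool call to move; the robot and the scene stay as the last step left them, time stands still between calls to the robot, and variables do not carry over. Pictures are saved under pics/ and viewed, at most 10 in all, crops included, and the job is handed in when it is done.

Besides the shell and the picture viewer there is one more tool, called after "Call:" by a JSON object that holds its "fn" and its "kwargs". send_rows: Moves the arm, as the interface text tells. Its arguments: {"type":"object","properties":{"rows":{"type":"array","items":{"type":"array","items":{"type":"number"}}},"fingers":{"type":"number"},"force":{"type":"number"}},"required":["rows"]}

```bash
mkdir -p pics
cat > h.py <<'E'
import numpy as np, cv2
from rig import telemetry, vision, bot
def cam(n,name=None,crop=None,s=1):
    im=vision.get_image(n); c=im["color"][:,:,::-1]
    if name:
        if crop: c=c[crop[1]:crop[3],crop[0]:crop[2]]
        cv2.imwrite("pics/"+name,cv2.resize(np.ascontiguousarray(c),None,fx=s,fy=s,interpolation=cv2.INTER_CUBIC))
    return im
def par(im):
    f=192/np.tan(np.radians(im["fov_y"]/2)); return f,np.array(im["R"]),np.array(im["t"]).ravel()
def proj(im,X):
    f,R,t=par(im); p=R@np.array(X)+t; s=p[:2]/p[2]; s=s*(1+im["k1"]*(s@s)); return s*f+[im["cx"],im["cy"]]
def ray(im,uv):
    f,R,t=par(im); d=(np.array(uv)-[im["cx"],im["cy"]])/f; s=d.copy()
    for _ in range(20): s=d/(1+im["k1"]*(s@s))
    v=R.T@np.array([s[0],s[1],1]); return -R.T@t, v/np.linalg.norm(v)
def atz(im,uv,z):
    o,v=ray(im,uv); return o+v*(z-o[2])/v[2]
def tri(a,ua,b,ub):
    o1,v1=ray(a,ua);o2,v2=ray(b,ub)
    s=np.linalg.lstsq(np.c_[v1,-v2],o2-o1,rcond=None)[0]
    p,q=o1+s[0]*v1,o2+s[1]*v2; return (p+q)/2,np.linalg.norm(p-q)
E
python3 - <<'E'
from h import *
a=cam("top","top0.png",None,1.5);b=cam("side","side0.png",None,1.5)
for i in(a,b):
    f,R,t=par(i);print(f,-R.T@t,R[2],i["k1"],i["cx"],i["cy"])
s=telemetry.read_state();print(s["ee_pos"],s["tcp_rot"],s["time_s"],s["force"],bot.hold_point_z)
E
```

```text
360.6916398911199 [ 0.45158719 -0.08119535  1.20367566] [ 0.08078856 -0.02085209 -0.99651312] -0.06836288459667567 249.7836063302489 192.05110720609545
397.1172699370511 [0.25741162 0.86966269 0.78309083] [ 0.23736534 -0.81214071 -0.53299639] -0.1356371598500735 252.56173417075965 188.55233357754582
[ 0.20676674 -0.61603795  0.40412518] [ 9.86926187e-01  1.61171873e-01 -5.54293500e-05 -5.70979308e-04] 0.1 [ 0.57314126  0.63046296 -0.26477549] 0.1547
```

View pics/top0.png

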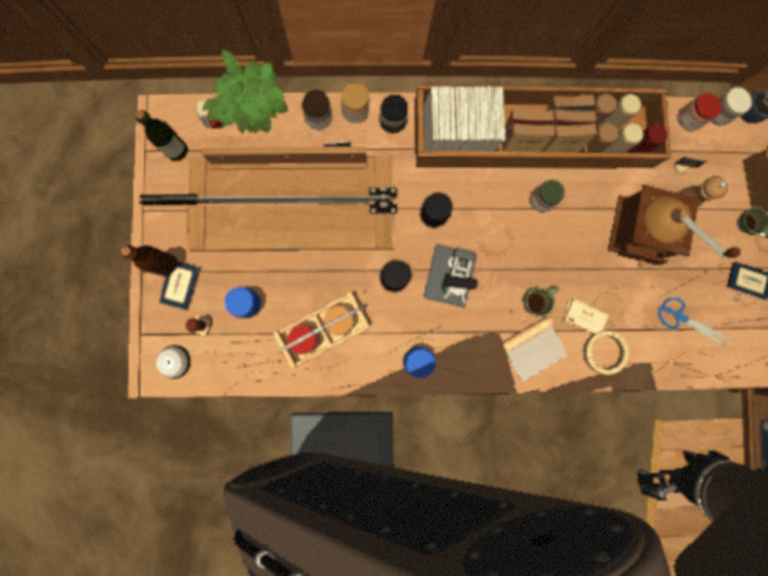

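View pics/side0.png

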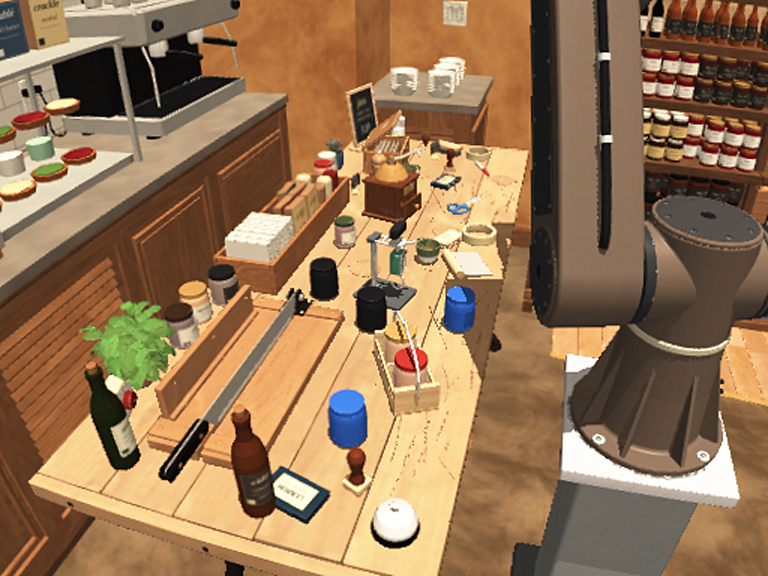

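Run:
```python
from h import *
a=cam("top","t1.png",(265,150,335,215),9);b=cam("side","s1.png",(225,135,315,285),4)
c=cam("top","t2.png",(175,185,255,250),9)
```

```text
(no output)
```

View pics/t1.png

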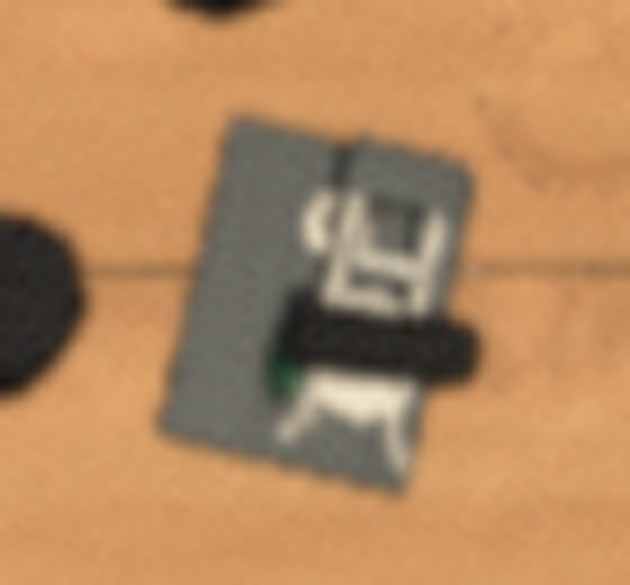

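View pics/s1.png

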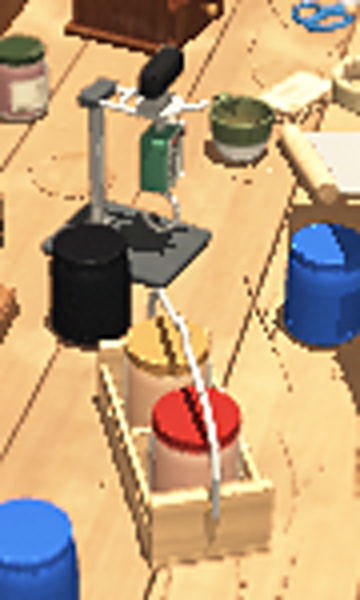

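View pics/t2.png

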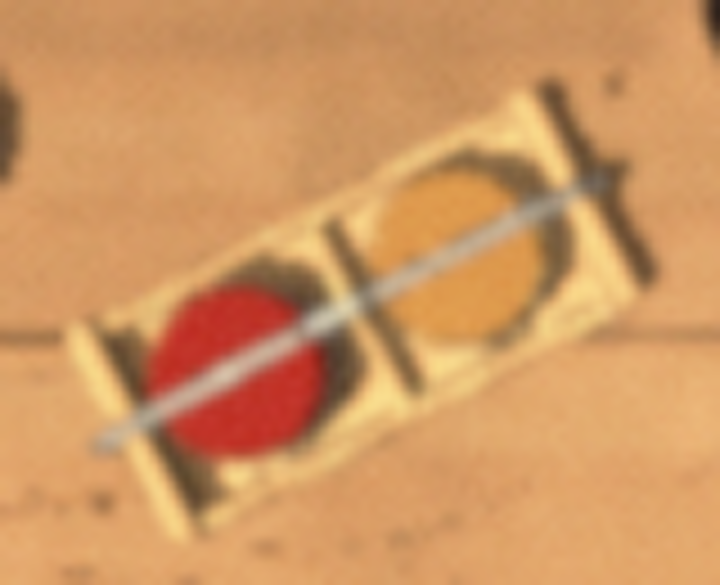

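Run:
```python
from h import *
a=cam("top");b=cam("side")
T=lambda u,v:(265+u/9,150+v/9); S=lambda u,v:(225+u/4,135+v/4); C=lambda u,v:(175+u/9,185+v/9)
deg=np.degrees
print("handle tri",tri(a,T(383,338),b,S(162,72)))
h0,h1=atz(a,T(480,353),.19),atz(a,T(288,328),.19);d=h1-h0
print("handle ends",h0,h1,(h0+h1)/2,np.linalg.norm(d),"yaw",deg(np.arctan2(-d[0],d[1])))
fc=[atz(a,T(*p),.01) for p in((165,430),(235,115),(472,165),(403,492))]
print("foot",np.array(fc),np.mean(fc,0)); d=fc[1]-fc[0]+fc[2]-fc[3];print("size",np.linalg.norm(fc[1]-fc[0]),np.linalg.norm(fc[2]-fc[1]),"yaw",deg(np.arctan2(d[1],d[0])))
t0,t1=atz(a,T(290,438),.155),atz(a,T(402,468),.155);d=t0-t1
print("tips",t0,t1,(t0+t1)/2,np.linalg.norm(d),deg(np.arctan2(-d[0],d[1])))
print("post cap",tri(a,T(395,220),b,S(97,93)))
bx=[atz(a,C(*p),.062) for p in((530,90),(75,325),(180,535),(650,285))]
print("caddy",np.array(bx),np.mean(bx,0)); d=bx[1]-bx[0]+bx[2]-bx[3];print(np.linalg.norm(bx[1]-bx[0]),np.linalg.norm(bx[1]-bx[2]),"yaw",deg(np.arctan2(-d[0],d[1])))
for n,p in(("red",(237,370)),("gold",(460,255))): print(n,atz(a,C(*p),.093))
e0,e1=atz(a,C(600,182),.06),atz(a,C(100,445),.06);print("bail ends",e0,e1,(e0+e1)/2)
m=tri(a,C(345,310),b,S(168,297));print("bail",m, atz(a,C(345,310),.134))
```

```text
handle tri (array([ 0.54507111, -0.26794666,  0.18298547]), np.float64(0.001864559268163191))
handle ends [ 0.54036794 -0.2971958   0.19      ] [ 0.54870857 -0.23641878  0.19      ] [ 0.54453825 -0.26680729  0.19      ] 0.06134666340092817 yaw -7.8140736381209335
foot [[ 0.5284207  -0.21757075  0.01      ]
 [ 0.64586463 -0.24576938  0.01      ]
 [ 0.6266262  -0.33434079  0.01      ]
 [ 0.50472452 -0.30556465  0.01      ]] [ 0.57640901 -0.27581139  0.01      ]
size 0.12078178115327762 0.09063670944183527 yaw -13.389713824729009
tips [ 0.51615423 -0.24172235  0.155     ] [ 0.50608033 -0.27815361  0.155     ] [ 0.51111728 -0.25993798  0.155     ] 0.037798417211004354 -15.457088934314218
post cap (array([ 0.59520867, -0.27662341,  0.15132333]), np.float64(0.015195929291133533))
caddy [[ 0.53513842 -0.05457525  0.062     ]
 [ 0.45379975  0.10528818  0.062     ]
 [ 0.38042778  0.06842673  0.062     ]
 [ 0.46618249 -0.09627851  0.062     ]] [0.45888711 0.00571528 0.062     ]
0.17936637101400857 0.08211097926545112 yaw 27.24016597819236
red [0.43804802 0.04499296 0.093     ]
gold [ 0.47656562 -0.03108108  0.093     ]
bail ends [ 0.50259229 -0.07899721  0.06      ] [0.41182457 0.09671897 0.06      ] [0.45720843 0.00886088 0.06      ]
bail (array([0.46354861, 0.00446522, 0.15576496]), np.float64(0.011841207242506264)) [0.45790511 0.00489145 0.134     ]
```

```bash
cat >> h.py <<'E'
from scipy.spatial.transform import Rotation as Ro
def pose():
    s=telemetry.read_state(); R=Ro.from_quat(s["tcp_rot"]).as_matrix()
    return np.array(s["ee_pos"]),np.degrees(np.arctan2(R[1,1],R[0,1])),s   # angle of tool y
def plan(p,ang,q,ang2,n,prof="s"):
    """rows for n calls from grasp pose; ang = world angle of tool y, deg"""
    p,q=np.array(p),np.array(q); c0,cy=p,ang
    for k in range(n):
        rows=[]
        for i in range(1,6):
            u=(5*k+i)/(5*n); w=u*u*(3-2*u) if prof=="s" else u
            P=p+(q-p)*w; A=ang+(ang2-ang)*w
            y=np.array([np.cos(np.radians(cy)),np.sin(np.radians(cy)),0]); z=np.array([0,0,-1]); x=np.cross(y,z)
            d=(P-c0)*1000; rows.append([round(float(v),1) for v in (d@x,d@y,d@z,-(A-cy))])
        print(rows); c0,cy=P,A
    return q,ang2
E
python3 - <<'E'
from h import *
p,a,s=pose();print(p,a)
q,b=plan(p,a,[.545,-.2675,.400],-10,3)
E
```

```text
[ 0.20680935 -0.61616806  0.40456969] -71.44864712782986
[[5.5, -2.8, 0.1, -0.8], [21.0, -10.8, 0.2, -3.0], [44.9, -23.2, 0.5, -6.4], [75.7, -39.1, 0.8, -10.8], [111.9, -57.8, 1.2, -15.9]]
[[44.2, -8.9, 0.4, -5.7], [90.9, -18.3, 0.9, -11.7], [138.4, -27.9, 1.3, -17.9], [185.1, -37.3, 1.8, -23.9], [229.3, -46.2, 2.2, -29.6]]
[[38.7, 12.7, 0.4, -5.2], [71.6, 23.5, 0.7, -9.5], [97.2, 32.0, 1.0, -12.9], [113.8, 37.4, 1.1, -15.1], [119.6, 39.3, 1.2, -15.9]]
```

Call:
{"fn": "send_rows", "kwargs": {"rows": [[5.5,-2.8,0,-0.8],[21,-10.8,0,-3],[45,-23,0,-6.4],[75.5,-39,0,-10.8],[112,-58,1,-16]], "fingers": 50, "force": 60}}

```text
time_s: 0.85
ee_pos: [0.2955, -0.5241, 0.4038]
tcp_rot: [0.954, 0.299, 0.0, 0.0]
force: [0.9, -0.2, -0.1]
gripper_width: 0.583
grip_force: 0.0
```

Call:
{"fn": "send_rows", "kwargs": {"rows": [[44,-9,0,-5.7],[91,-18,1,-11.7],[138,-28,1,-17.9],[185,-37,2,-23.9],[229,-46,2,-29.6]]}}

```text
time_s: 1.35
ee_pos: [0.4585, -0.3548, 0.4018]
tcp_rot: [0.845, 0.534, 0.0, -0.0]
force: [0.9, -0.5, 0.6]
gripper_width: 0.586
grip_force: 0.0
```

Call:
{"fn": "send_rows", "kwargs": {"rows": [[39,13,0,-5.2],[72,23.5,1,-9.5],[97,32,1,-13],[114,37.5,1,-15],[120,39,1,-16]]}}

```text
time_s: 1.85
ee_pos: [0.5454, -0.265, 0.4007]
tcp_rot: [0.764, 0.645, 0.0, -0.0]
force: [-0.8, -0.0, 0.3]
gripper_width: 0.585
grip_force: 0.0
```

Run:
```python
from h import *
p,a,s=pose();print(p,a,s["force"],s["time_s"])
i=cam("top","t3.png",(265,140,345,200),9);j=cam("side","s3.png",(235,110,315,200),6)
g=p-[0,0,.1547]
print(proj(i,g),proj(j,g),proj(j,[.545,-.2675,.183]))
```

```text
[ 0.54537926 -0.26496553  0.40070866] -9.635527378979937 [-0.79888892 -0.03835036  0.31985484] 1.85
[310.7440357  185.59421103] [265.04764528 135.93835513] [265.20592178 153.03999366]
```

View pics/s3.png

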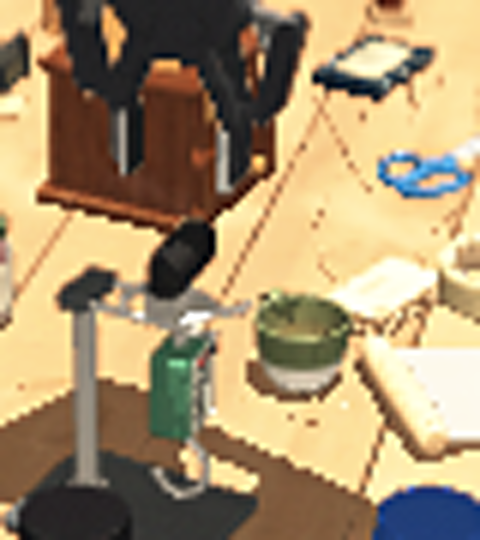

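Call:
{"fn": "send_rows", "kwargs": {"rows": [[0,0,4,0],[0,0,12,0],[0,0,22,0],[0,0,32,0],[0,0,42,0]]}}

```text
time_s: 2.45
ee_pos: [0.5441, -0.2671, 0.3575]
tcp_rot: [0.765, 0.644, -0.0, -0.0]
force: [-0.0, 0.7, -0.0]
gripper_width: 0.582
grip_force: 0.0
```

Call:
{"fn": "send_rows", "kwargs": {"rows": [[0,0,9,0],[0,0,15,0],[0,0,18,0],[0,0,20,0],[0,0,20,0]]}}

```text
time_s: 2.95
ee_pos: [0.5446, -0.2668, 0.3387]
tcp_rot: [0.765, 0.644, 0.0, 0.0]
force: [-0.2, 0.6, -0.4]
gripper_width: 0.583
grip_force: 0.0
```

Run:
```python
from h import *
p,a,s=pose();print(p,a,s["force"],s["time_s"])
i=cam("top","t4.png",(265,140,345,200),9);j=cam("side","s4.png",(235,110,315,200),6)
```

```text
[ 0.54457169 -0.26681213  0.33868667] -9.841773095989284 [-0.22128308  0.55370194 -0.37273856] 2.95
```

View pics/s4.png

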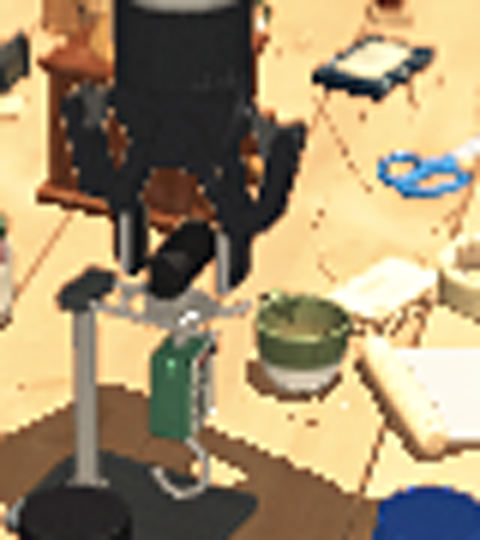

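Call:
{"fn": "send_rows", "kwargs": {"rows": [[0,0,0,0],[0,0,0,0],[0,0,0,0],[0,0,0,0],[0,0,0,0]], "fingers": 10, "force": 60}}

```text
time_s: 3.55
ee_pos: [0.5445, -0.2669, 0.3392]
tcp_rot: [0.765, 0.644, 0.0, 0.0]
force: [-1.7, 0.6, 6.6]
gripper_width: 0.249
grip_force: 57.6
```

Call:
{"fn": "send_rows", "kwargs": {"rows": [[0,0,0,0],[0,0,0,0],[0,0,0,0],[0,0,0,0],[0,0,0,0]]}}

```text
time_s: 4.05
ee_pos: [0.5445, -0.2669, 0.3391]
tcp_rot: [0.765, 0.644, 0.0, 0.0]
force: [-1.7, -0.1, 5.8]
gripper_width: 0.248
grip_force: 57.6
```

Run:
```python
from h import *
p,a,s=pose();print(p,a,s["force"],s["time_s"])
i=cam("top","t5.png",(265,140,345,200),9);j=cam("side","s5.png",(235,110,315,200),6)
g=p+[0,0,.0105]
b1,_=plan(p,a,g,a,1)
d=np.array([np.cos(np.radians(-13.5)),np.sin(np.radians(-13.5)),0])
plan(g,a,g-.07*d,a,2)
```

```text
[ 0.54452653 -0.26686072  0.33910709] -9.849764395806584 [-1.69428111 -0.05406415  5.80688441] 4.05
[[0.0, 0.0, -1.1, -0.0], [0.0, 0.0, -3.7, -0.0], [0.0, 0.0, -6.8, -0.0], [0.0, 0.0, -9.4, -0.0], [0.0, 0.0, -10.5, -0.0]]
[[0.1, -2.0, 0.0, -0.0], [0.5, -7.3, 0.0, -0.0], [1.0, -15.1, 0.0, -0.0], [1.6, -24.6, 0.0, -0.0], [2.2, -34.9, 0.0, -0.0]]
[[0.7, -10.3, 0.0, -0.0], [1.3, -19.8, 0.0, -0.0], [1.8, -27.7, 0.0, -0.0], [2.1, -33.0, 0.0, -0.0], [2.2, -34.9, 0.0, -0.0]]
```

Call:
{"fn": "send_rows", "kwargs": {"rows": [[0,0,-1,0],[0,0,-3.5,0],[0,0,-7,0],[0,0,-9.5,0],[0,0,-10.5,0]]}}

```text
time_s: 4.65
ee_pos: [0.5446, -0.2669, 0.3496]
tcp_rot: [0.765, 0.644, 0.0, 0.0]
force: [-0.4, 0.5, -2.0]
gripper_width: 0.252
grip_force: 57.8
```

Run:
```python
from h import *
p,a,s=pose();print(p,a,s["force"],s["torque"],s["time_s"])
j=cam("side","s6.png",(235,110,315,200),6)
```

```text
[ 0.5445719  -0.26688953  0.34957071] -9.847674811508268 [-0.38064443  0.48301092 -1.96972917] [0.00172904 0.01876778 0.03625367] 4.65
```

View pics/s6.png

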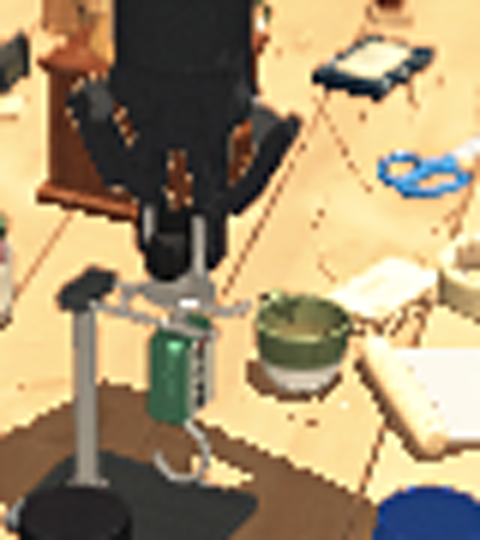

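Call:
{"fn": "send_rows", "kwargs": {"rows": [[0,-2,0,0],[0.5,-7.5,0,0],[1,-15,0,0],[1.5,-25,0,0],[2,-35,0,0]]}}

```text
time_s: 5.2
ee_pos: [0.5093, -0.2586, 0.3491]
tcp_rot: [0.765, 0.644, -0.0, -0.0]
force: [1.0, 0.4, -2.0]
gripper_width: 0.25
grip_force: 57.9
```

Call:
{"fn": "send_rows", "kwargs": {"rows": [[0.5,-10,0,0],[1,-20,0,0],[2,-28,0,0],[2,-33,0,0],[2,-35,0,0]]}}

```text
time_s: 5.7
ee_pos: [0.4757, -0.2508, 0.3493]
tcp_rot: [0.765, 0.644, 0.0, 0.0]
force: [-0.3, -0.6, -2.2]
gripper_width: 0.246
grip_force: 57.9
```

Run:
```python
from h import *
p,a,s=pose();print(p,a,s["force"],s["torque"],s["time_s"])
cx=np.array([np.cos(np.radians(27.3)),np.sin(np.radians(27.3)),0])
b=np.array([.4575,.0055,0])
up=p.copy();up[2]=.475
plan(p,a,up,a,2)
q=b-.034*cx; q[2]=.475; print(q,np.hypot(*q[:2]))
plan(up,a,q,27.3,3)
```

```text
[ 0.47573048 -0.25083838  0.3493111 ] -9.854567830962532 [-0.30042524 -0.64688269 -2.19040585] [-0.00244048  0.05035493 -0.03812379] 5.7
[[0.0, 0.0, -3.5, -0.0], [0.0, 0.0, -13.1, -0.0], [0.0, 0.0, -27.1, -0.0], [0.0, 0.0, -44.2, -0.0], [0.0, 0.0, -62.8, -0.0]]
[[0.0, 0.0, -18.6, -0.0], [0.0, 0.0, -35.7, -0.0], [0.0, 0.0, -49.8, -0.0], [0.0, 0.0, -59.3, -0.0], [0.0, 0.0, -62.8, -0.0]]
[ 0.42728701 -0.01009408  0.475     ] 0.42740622709399945
[[2.9, -1.1, 0.0, -0.5], [11.1, -4.3, 0.0, -1.8], [23.8, -9.2, 0.0, -3.9], [40.2, -15.6, 0.0, -6.5], [59.3, -23.1, 0.0, -9.6]]
[[22.3, -4.6, 0.0, -3.4], [45.9, -9.4, 0.0, -7.1], [69.9, -14.4, 0.0, -10.8], [93.5, -19.2, 0.0, -14.4], [115.8, -23.8, 0.0, -17.9]]
[[20.5, 2.3, 0.0, -3.1], [37.9, 4.2, 0.0, -5.8], [51.4, 5.7, 0.0, -7.8], [60.2, 6.6, 0.0, -9.2], [63.3, 7.0, 0.0, -9.6]]
```

Call:
{"fn": "send_rows", "kwargs": {"rows": [[0,0,-3.5,0],[0,0,-13,0],[0,0,-27,0],[0,0,-44,0],[0,0,-63,0]]}}

```text
time_s: 6.2
ee_pos: [0.4765, -0.251, 0.4133]
tcp_rot: [0.765, 0.644, 0.0, 0.0]
force: [-0.1, 0.2, -2.3]
gripper_width: 0.248
grip_force: 57.9
```

Call:
{"fn": "send_rows", "kwargs": {"rows": [[0,0,-18.5,0],[0,0,-36,0],[0,0,-50,0],[0,0,-59.5,0],[0,0,-63,0]]}}

```text
time_s: 6.7
ee_pos: [0.4765, -0.251, 0.4765]
tcp_rot: [0.765, 0.644, 0.0, 0.001]
force: [-0.9, -0.1, -2.0]
gripper_width: 0.248
grip_force: 58.1
```

Call:
{"fn": "send_rows", "kwargs": {"rows": [[3,-1,0,-0.5],[11,-4.5,0,-1.8],[24,-9,0,-4],[40,-15.5,0,-6.5],[59.5,-23,0,-9.6]]}}

```text
time_s: 7.2
ee_pos: [0.4632, -0.1868, 0.4748]
tcp_rot: [0.707, 0.707, -0.0, -0.0]
force: [0.7, 0.1, -2.9]
gripper_width: 0.25
grip_force: 57.9
```

Call:
{"fn": "send_rows", "kwargs": {"rows": [[22.5,-4.5,0,-3.5],[46,-9.5,0,-7],[70,-14.5,0,-11],[93.5,-19,0,-14.5],[116,-24,0,-18]]}}

```text
time_s: 7.7
ee_pos: [0.4392, -0.0702, 0.475]
tcp_rot: [0.587, 0.809, 0.0, -0.0]
force: [0.6, 0.3, -2.0]
gripper_width: 0.248
grip_force: 57.9
```

Call:
{"fn": "send_rows", "kwargs": {"rows": [[20.5,2.5,0,-3],[38,4,0,-6],[51.5,5.5,0,-8],[60,6.5,0,-9.2],[63.5,7,0,-9.6]]}}

```text
time_s: 8.2
ee_pos: [0.4272, -0.0088, 0.4752]
tcp_rot: [0.519, 0.855, 0.0, -0.0]
force: [-0.1, 0.0, -2.5]
gripper_width: 0.248
grip_force: 58.0
```

Run:
```python
from h import *
p,a,s=pose();print(p,a,s["force"],s["time_s"],s["joint_pos"])
i=cam("top","t7.png",(175,175,255,240),9);j=cam("side","s7.png",(225,140,325,260),5)
h=p-[0,0,.1547+.1475]
print("hook seat proj side",(proj(j,h)-[225,140])*5,"bail",(proj(j,[.4575,.0055,.134])-[225,140])*5)
```

```text
[ 0.42720099 -0.00875636  0.47518035] 27.468961934351416 [-0.13954311  0.02560887 -2.53897832] 8.2 [-9.14745714e-02  8.31888633e-02  1.97998706e+00  2.17626246e-05
  1.07843018e+00 -5.70908687e-01]
hook seat proj side [291.99150166 317.43687983] bail [230.42049933 381.6511053 ]
```

View pics/s7.png

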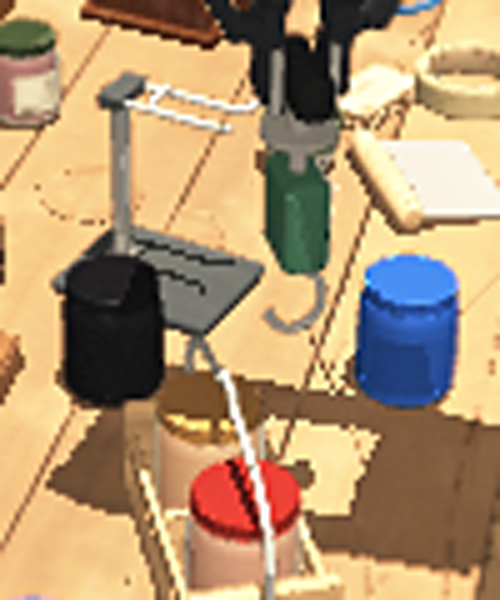

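Call:
{"fn": "send_rows", "kwargs": {"rows": [[0,0,3,0],[0,0,11,0],[0,0,21,0],[-1,0,31,0],[-1,0,41,0]]}}

```text
time_s: 8.8
ee_pos: [0.4279, -0.0108, 0.433]
tcp_rot: [0.52, 0.854, -0.0, -0.0]
force: [1.0, 1.4, -2.3]
gripper_width: 0.248
grip_force: 58.1
```

Call:
{"fn": "send_rows", "kwargs": {"rows": [[0,0,8,0],[0,0,14,0],[0,0,17,0],[0,0,18,0],[0,0,18,0]]}}

```text
time_s: 9.3
ee_pos: [0.4281, -0.0105, 0.4163]
tcp_rot: [0.52, 0.854, 0.0, 0.0]
force: [1.3, 0.5, -2.0]
gripper_width: 0.25
grip_force: 58.0
```

Run:
```python
from h import *
p,a,s=pose();print(p,a,s["force"],s["time_s"])
i=cam("top","t8.png",(175,175,255,240),9);j=cam("side","s8.png",(235,170,305,240),8)
h=p-[0,0,.1547+.1475]
print("hook seat proj side",(proj(j,h)-[235,170])*8,"bail",(proj(j,[.4575,.0055,.134])-[235,170])*8)
```

```text
[ 0.4280676  -0.01051185  0.41629642] 27.356026105317785 [ 1.25328263  0.48716001 -1.98397809] 9.3
hook seat proj side [380.11703926 403.46689954] bail [288.67279892 370.64176848]
```

Call:
{"fn": "send_rows", "kwargs": {"rows": [[0,1.5,0,0],[0,4.5,0,0],[0,8,0,0],[0,12,0,0],[0,16,0,0]]}}

```text
time_s: 9.9
ee_pos: [0.4426, -0.003, 0.4162]
tcp_rot: [0.52, 0.854, 0.0, 0.0]
force: [-0.6, 0.2, -2.4]
gripper_width: 0.247
grip_force: 58.0
```

Call:
{"fn": "send_rows", "kwargs": {"rows": [[0,5,0,0],[0,10,0,0],[0,14,0,0],[0,16,0,0],[0,16.5,0,0]]}}

```text
time_s: 10.4
ee_pos: [0.4571, 0.0045, 0.4161]
tcp_rot: [0.52, 0.854, -0.0, -0.0]
force: [-1.2, 0.5, -2.3]
gripper_width: 0.246
grip_force: 58.0
```

Run:
```python
from h import *
p,a,s=pose();print(p,a,s["force"],s["time_s"])
i=vision.get_image("top");j=vision.get_image("side")
c=cv2.resize(j["color"][165:245,230:300,::-1],None,fx=7,fy=7,interpolation=cv2.INTER_CUBIC)
cv2.imwrite("pics/s9.png",c)
```

```text
[0.45705686 0.00452636 0.41612986] 27.36014884782327 [-1.19030148  0.47201888 -2.27646955] 10.4
```

View pics/s9.png

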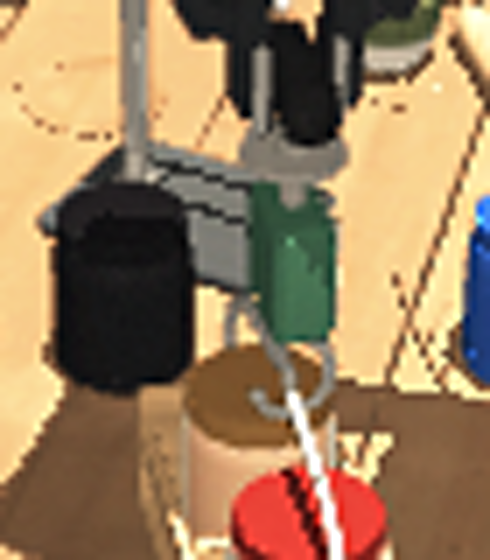

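Call:
{"fn": "send_rows", "kwargs": {"rows": [[0,0,-1.5,0],[0,0,-5,0],[0,0,-9,0],[0,0,-13,0],[0,0,-16,0]]}}

```text
time_s: 11.0
ee_pos: [0.4569, 0.0044, 0.4328]
tcp_rot: [0.52, 0.854, 0.0, 0.0]
force: [0.3, -0.0, -3.2]
gripper_width: 0.248
grip_force: 58.0
```

Call:
{"fn": "send_rows", "kwargs": {"rows": [[0,0,-1.5,0],[0,0,-3,0],[0,0,-4.5,0],[0,0,-6,0],[0,0,-7.5,0]]}}

```text
time_s: 11.5
ee_pos: [0.4568, 0.0044, 0.4397]
tcp_rot: [0.52, 0.854, -0.0, -0.0]
force: [0.2, -0.3, -2.4]
gripper_width: 0.249
grip_force: 58.0
```

Call:
{"fn": "send_rows", "kwargs": {"rows": [[0,0,-1.5,0],[0,0,-3,0],[0,0,-4.5,0],[0,0,-6,0],[0,0,-7,0]]}}

```text
time_s: 12.0
ee_pos: [0.4568, 0.0044, 0.4468]
tcp_rot: [0.52, 0.854, -0.0, -0.0]
force: [0.5, -0.8, -5.8]
gripper_width: 0.25
grip_force: 57.9
```

Run:
```python
from h import *
p,a,s=pose();print(p,a,s["force"],s["torque"],s["time_s"])
```

```text
[0.45681296 0.00438577 0.44675991] 27.35071933444584 [ 0.4736629  -0.77000852 -5.81212908] [-0.01382562  0.00271583  0.00225281] 12.0
```

Call:
{"fn": "send_rows", "kwargs": {"rows": [[0,0,-1,0],[0,0,-2,0],[0,0,-3,0],[0,0,-4,0],[0,0,-5,0]]}}

```text
time_s: 12.5
ee_pos: [0.4568, 0.0044, 0.4517]
tcp_rot: [0.52, 0.854, -0.0, -0.0]
force: [0.1, -0.4, -7.8]
gripper_width: 0.25
grip_force: 58.0
```

Call:
{"fn": "send_rows", "kwargs": {"rows": [[0,0,-0.7,0],[0,0,-1.4,0],[0,0,-2.1,0],[0,0,-2.8,0],[0,0,-3.5,0]]}}

```text
time_s: 13.0
ee_pos: [0.4568, 0.0044, 0.4552]
tcp_rot: [0.52, 0.854, -0.0, -0.0]
force: [-0.8, 0.2, -8.7]
gripper_width: 0.251
grip_force: 58.0
```

Call:
{"fn": "send_rows", "kwargs": {"rows": [[0,0,-0.7,0],[0,0,-1.4,0],[0,0,-2.1,0],[0,0,-2.8,0],[0,0,-3.5,0]]}}

```text
time_s: 13.5
ee_pos: [0.4568, 0.0044, 0.4587]
tcp_rot: [0.52, 0.854, -0.0, -0.0]
force: [-0.5, 0.2, -10.2]
gripper_width: 0.247
grip_force: 58.1
```

Call:
{"fn": "send_rows", "kwargs": {"rows": [[0,0,-0.7,0],[0,0,-1.4,0],[0,0,-2.1,0],[0,0,-2.8,0],[0,0,-3.5,0]]}}

```text
time_s: 14.0
ee_pos: [0.4569, 0.0044, 0.4622]
tcp_rot: [0.52, 0.854, -0.0, -0.0]
force: [0.6, -0.2, -9.9]
gripper_width: 0.246
grip_force: 58.1
```

Call:
{"fn": "send_rows", "kwargs": {"rows": [[0,0,-0.7,0],[0,0,-1.4,0],[0,0,-2.1,0],[0,0,-2.8,0],[0,0,-3.5,0]]}}

```text
time_s: 14.5
ee_pos: [0.4568, 0.0044, 0.4657]
tcp_rot: [0.52, 0.854, -0.0, -0.0]
force: [-0.1, 0.4, -9.1]
gripper_width: 0.245
grip_force: 58.1
```

Call:
{"fn": "send_rows", "kwargs": {"rows": [[0,0,-0.8,0],[0,0,-1.7,0],[0,0,-2.7,0],[0,0,-3.7,0],[0,0,-4.7,0]]}}

```text
time_s: 15.0
ee_pos: [0.4569, 0.0044, 0.4705]
tcp_rot: [0.52, 0.854, 0.0, 0.0]
force: [-0.2, 0.3, -10.2]
gripper_width: 0.251
grip_force: 58.1
```

Call:
{"fn": "send_rows", "kwargs": {"rows": [[0,0,-1,0],[0,0,-2,0],[0,0,-3,0],[0,0,-4,0],[0,0,-5,0]]}}

```text
time_s: 15.5
ee_pos: [0.4568, 0.0044, 0.4755]
tcp_rot: [0.52, 0.854, -0.0, -0.0]
force: [0.7, 0.1, -10.2]
gripper_width: 0.249
grip_force: 58.1
```

Call:
{"fn": "send_rows", "kwargs": {"rows": [[0,0,-0.9,0],[0,0,-1.7,0],[0,0,-2.3,0],[0,0,-2.7,0],[0,0,-3,0]]}}

```text
time_s: 16.0
ee_pos: [0.4568, 0.0044, 0.4784]
tcp_rot: [0.52, 0.854, 0.0, -0.0]
force: [0.3, 1.0, -10.2]
gripper_width: 0.25
grip_force: 58.1
```

Call:
{"fn": "send_rows", "kwargs": {"rows": [[0,0,0,0],[0,0,0,0],[0,0,0,0],[0,0,0,0],[0,0,0,0]]}}

```text
time_s: 16.5
ee_pos: [0.4568, 0.0044, 0.4784]
tcp_rot: [0.52, 0.854, -0.0, -0.0]
force: [-0.5, -0.5, -9.7]
gripper_width: 0.245
grip_force: 58.1
```

Run:
```python
from h import *
p,a,s=pose();print(p,a,s["force"],s["torque"],s["time_s"])
i=vision.get_image("top");j=vision.get_image("side")
a=cv2.resize(i["color"][170:250,170:260,::-1],None,fx=5,fy=5,interpolation=cv2.INTER_CUBIC)
b=cv2.resize(j["color"][165:285,230:310,::-1],None,fx=4,fy=4,interpolation=cv2.INTER_CUBIC)
c=np.zeros((480,770,3),np.uint8);c[:400,:450]=a;c[:480,450:]=b;cv2.imwrite("pics/hang.png",c)
```

```text
[0.45684519 0.00439336 0.47838434] 27.350296847603406 [-0.46356653 -0.54109908 -9.71938677] [ 0.0167471  -0.00122441  0.02335471] 16.5
```

Call:
{"fn": "send_rows", "kwargs": {"rows": [[0,0,0,0],[0,0,0,0],[0,0,0,0],[0,0,0,0],[0,0,0,0]]}}

```text
time_s: 17.1
ee_pos: [0.4569, 0.0044, 0.4784]
tcp_rot: [0.52, 0.854, 0.0, 0.0]
force: [-0.2, -0.3, -9.7]
gripper_width: 0.252
grip_force: 58.1
```

Call:
{"fn": "send_rows", "kwargs": {"rows": [[0,0,0,0],[0,0,0,0],[0,0,0,0],[0,0,0,0],[0,0,0,0]]}}

```text
time_s: 17.6
ee_pos: [0.4569, 0.0044, 0.4784]
tcp_rot: [0.52, 0.854, -0.0, -0.0]
force: [-0.3, -0.3, -10.2]
gripper_width: 0.245
grip_force: 58.1
```

Call:
{"fn": "send_rows", "kwargs": {"rows": [[0,0,0,0],[0,0,0,0],[0,0,0,0],[0,0,0,0],[0,0,0,0]]}}

```text
time_s: 18.1
ee_pos: [0.4569, 0.0044, 0.4784]
tcp_rot: [0.52, 0.854, 0.0, 0.0]
force: [0.4, 0.1, -9.4]
gripper_width: 0.246
grip_force: 58.1
```

Call:
{"fn": "send_rows", "kwargs": {"rows": [[0,0,0,0],[0,0,0,0],[0,0,0,0],[0,0,0,0],[0,0,0,0]]}}

```text
time_s: 18.6
ee_pos: [0.4569, 0.0044, 0.4784]
tcp_rot: [0.52, 0.854, -0.0, -0.0]
force: [0.3, -0.1, -9.7]
gripper_width: 0.248
grip_force: 58.1
```

```bash
cat >> h.py <<'E'
def lids(im,s=1.0,win=((215,205),(310,270))):
    """centroids of red & gold lids, side camera"""
    c=im.copy(); h=cv2.cvtColor(c,cv2.COLOR_BGR2HSV); out=[]
    m=np.zeros(h.shape[:2],np.uint8); (x0,y0),(x1,y1)=win; m[int(y0*s):int(y1*s),int(x0*s):int(x1*s)]=1
    for lo,hi in(((0,170,90),(6,255,255)),((14,140,120),(24,255,255))):
        k=cv2.inRange(h,lo,hi)*m; n,l,st,ce=cv2.connectedComponentsWithStats(k)
        i=1+np.argmax(st[1:,4]); out.append((((ce[i]+.5)/s-.5).round(2),round(st[i,4]/s/s)))
    return out
E
python3 - <<'E'
from h import *
j=vision.get_image("side"); n=j["color"][:,:,::-1].copy(); cv2.imwrite("pics/side_hang.png",n)
A=lids(cv2.imread("pics/side0.png"),1.5);B=lids(n)
print(A,B)
print(atz(j,A[0][0],.093),atz(j,B[0][0],.1132))
E
```

```text
[(array([269.65, 239.91]), 155), (array([263.76, 221.52]), 136)] [(array([269.28, 234.49]), 166), (array([263.32, 215.92]), 155)]
[0.44815383 0.05693082 0.093     ] [0.44899472 0.05897081 0.1132    ]
```

Call:
{"fn": "send_rows", "kwargs": {"rows": [[0,0,0.5,0],[0,0,1.5,0],[0,0,2.6,0],[0,0,3.8,0],[0,0,5,0]]}}

```text
time_s: 19.15
ee_pos: [0.4568, 0.0044, 0.4733]
tcp_rot: [0.52, 0.854, -0.0, -0.0]
force: [0.5, 0.2, -10.0]
gripper_width: 0.25
grip_force: 58.1
```

Call:
{"fn": "send_rows", "kwargs": {"rows": [[0,0,1.3,0],[0,0,2.6,0],[0,0,4,0],[0,0,5.3,0],[0,0,6.5,0]]}}

```text
time_s: 19.65
ee_pos: [0.4568, 0.0044, 0.4668]
tcp_rot: [0.52, 0.854, 0.0, -0.0]
force: [-0.8, 0.2, -10.3]
gripper_width: 0.246
grip_force: 58.1
```

Call:
{"fn": "send_rows", "kwargs": {"rows": [[0,0,1.1,0],[0,0,2.1,0],[0,0,3,0],[0,0,3.8,0],[0,0,4.5,0]]}}

```text
time_s: 20.15
ee_pos: [0.4569, 0.0044, 0.4624]
tcp_rot: [0.52, 0.854, 0.0, 0.0]
force: [0.4, -0.4, -10.0]
gripper_width: 0.25
grip_force: 58.1
```

Call:
{"fn": "send_rows", "kwargs": {"rows": [[0,0,0.6,0],[0,0,1.2,0],[0,0,1.8,0],[0,0,2.4,0],[0,0,3,0]]}}

```text
time_s: 20.65
ee_pos: [0.4569, 0.0044, 0.4594]
tcp_rot: [0.52, 0.854, 0.0, 0.0]
force: [0.0, -0.3, -9.4]
gripper_width: 0.25
grip_force: 58.1
```

Call:
{"fn": "send_rows", "kwargs": {"rows": [[0,0,0.6,0],[0,0,1.2,0],[0,0,1.8,0],[0,0,2.4,0],[0,0,3,0]]}}

```text
time_s: 21.15
ee_pos: [0.4569, 0.0044, 0.4564]
tcp_rot: [0.52, 0.854, 0.0, 0.0]
force: [0.8, 0.3, -8.6]
gripper_width: 0.248
grip_force: 58.2
```

Call:
{"fn": "send_rows", "kwargs": {"rows": [[0,0,0.8,0],[0,0,1.8,0],[0,0,3,0],[0,0,4.3,0],[0,0,6,0]]}}

```text
time_s: 21.65
ee_pos: [0.457, 0.0043, 0.4504]
tcp_rot: [0.52, 0.854, 0.0, 0.0]
force: [1.5, -2.0, -6.8]
gripper_width: 0.252
grip_force: 58.3
```

Call:
{"fn": "send_rows", "kwargs": {"rows": [[0,0,1.6,0],[0,0,3.2,0],[0,0,4.8,0],[0,0,6.4,0],[0,0,8,0]]}}

```text
time_s: 22.15
ee_pos: [0.4569, 0.0044, 0.4423]
tcp_rot: [0.52, 0.854, 0.0, 0.0]
force: [0.1, -0.3, -4.0]
gripper_width: 0.247
grip_force: 58.7
```

Run:
```python
from h import *
p,a,s=pose();print(p,a,s["force"],s["torque"],s["time_s"])
j=vision.get_image("side"); B=lids(j["color"][:,:,::-1].copy());print(B,atz(j,B[0][0],.093))
```

```text
[0.45687576 0.00442631 0.44232679] 27.349765023580886 [ 0.05518323 -0.26487324 -3.98190023] [-0.19992022 -0.40354977 -0.03004454] 22.15
[(array([268.84, 239.25]), 153), (array([263.07, 222.1 ]), 115)] [0.45095086 0.05479142 0.093     ]
```

Call:
{"fn": "send_rows", "kwargs": {"rows": [[0,0,0.3,0],[0,0,0.6,0],[0,0,1,0],[0,0,1,0],[0,0,1,0]]}}

```text
time_s: 22.7
ee_pos: [0.4569, 0.0044, 0.4414]
tcp_rot: [0.52, 0.854, 0.0, 0.0]
force: [1.5, -0.2, -3.2]
gripper_width: 0.251
grip_force: 58.7
```

Run:
```python
from h import *
for k in range(4):
    j=vision.get_image("side"); p,a,s=pose();print(s["force"],s["torque"],s["grip_force"])
n=j["color"][:,:,::-1].copy();cv2.imwrite("pics/side_dn.png",n)
B=lids(n);print(B,p)
i=vision.get_image("top"); cv2.imwrite("pics/top_dn.png",i["color"][:,:,::-1])
# static features check: match templates of patches between initial and now (side)
o=cv2.resize(cv2.imread("pics/side0.png"),(512,384),interpolation=cv2.INTER_AREA)
for nm,(x,y,w,hh) in dict(stand=(240,190,40,18),black=(237,188,22,34),blue=(295,188,22,34),caddyfront=(258,255,36,20),caddyleft=(248,228,14,28),red=(258,228,26,18),stampblue=(216,258,32,42)).items():
    t=n[y:y+hh,x:x+w]; S=o[y-8:y+hh+8,x-8:x+w+8]; r=cv2.matchTemplate(S,t,cv2.TM_CCOEFF_NORMED); _,v,_,l=cv2.minMaxLoc(r)
    print(nm,round(v,3),8-l[0],8-l[1])
```

```text
[ 0.21716441 -0.91978877 -4.14135056] [-0.19860777 -0.34224278 -0.03249446] 58.65688741207123
[ 0.57268315 -0.177574   -4.17220237] [-0.20945263 -0.351673    0.02402222] 58.65661025047302
[ 0.95478065 -0.11805144 -3.50381861] [-0.18280593 -0.34312476 -0.02944033] 58.6575186252594
[ 1.51420461 -1.33174336 -4.04679519] [-0.11638086 -0.30067033  0.00731279] 58.658591508865356
[(array([268.86, 239.23]), 154), (array([263.16, 221.98]), 122)] [0.45683911 0.00439967 0.44142372]
stand 0.694 0 0
black 0.907 0 0
blue 0.702 0 0
caddyfront 0.859 -1 -1
caddyleft 0.528 0 0
red 0.849 -1 -1
stampblue 0.998 0 0
```

Call:
{"fn": "send_rows", "kwargs": {"rows": [[0,0,1,0],[0,0,2,0],[0,0,3,0],[0,0,4,0],[0,0,5,0]]}}

```text
time_s: 23.45
ee_pos: [0.4568, 0.0044, 0.4363]
tcp_rot: [0.52, 0.854, -0.0, -0.0]
force: [-0.8, 1.0, -1.8]
gripper_width: 0.245
grip_force: 58.9
```

Call:
{"fn": "send_rows", "kwargs": {"rows": [[0,0,1,0],[0,0,2,0],[0,0,3,0],[0,0,4,0],[0,0,5,0]]}}

```text
time_s: 23.95
ee_pos: [0.4569, 0.0044, 0.4313]
tcp_rot: [0.52, 0.854, 0.0, 0.0]
force: [0.2, -0.3, -2.3]
gripper_width: 0.248
grip_force: 58.9
```

Run:
```python
from h import *
for k in range(3):
    j=vision.get_image("side"); p,a,s=pose();print(s["force"],s["torque"],s["grip_force"])
n=j["color"][:,:,::-1].copy();cv2.imwrite("pics/side_dn2.png",n)
print(lids(n),p)
```

```text
[ 0.01254729 -0.41140607 -2.261217  ] [-0.0354273   0.00578249  0.05774865] 58.91725480556488
[-0.13898723  0.34034718 -2.59758742] [-0.00056267  0.03470776  0.00615192] 58.91614258289337
[ 0.07982291  0.04627681 -1.90232764] [ 0.03222458 -0.01365043 -0.01263951] 58.91697406768799
[(array([268.91, 239.23]), 156), (array([263.08, 222.05]), 119)] [0.45683565 0.00440428 0.43133544]
```

Call:
{"fn": "send_rows", "kwargs": {"rows": [[0,0,2,0],[0,0,5,0],[0,0,9,0],[0,0,12,0],[0,0,14.5,0]]}}

```text
time_s: 24.6
ee_pos: [0.4568, 0.0044, 0.4165]
tcp_rot: [0.52, 0.854, -0.0, -0.0]
force: [0.8, -0.1, -1.8]
gripper_width: 0.248
grip_force: 58.9
```

Call:
{"fn": "send_rows", "kwargs": {"rows": [[0,-1,0,0],[0,-3,0,0],[0,-7,0,0],[0,-11,0,0],[0,-15,0,0]]}}

```text
time_s: 25.1
ee_pos: [0.4431, -0.0027, 0.417]
tcp_rot: [0.52, 0.854, 0.0, 0.0]
force: [-0.5, -0.4, -1.4]
gripper_width: 0.246
grip_force: 58.9
```

Call:
{"fn": "send_rows", "kwargs": {"rows": [[0,-5,0,0],[0,-10,0,0],[0,-14,0,0],[0,-17,0,0],[0,-18,0,0]]}}

```text
time_s: 25.6
ee_pos: [0.4272, -0.0109, 0.4169]
tcp_rot: [0.52, 0.854, 0.0, -0.0]
force: [-0.6, 0.8, -1.9]
gripper_width: 0.247
grip_force: 58.9
```

Run:
```python
from h import *
j=vision.get_image("side");p,a,s=pose();print(p,a,s["force"],s["torque"],s["time_s"])
n=j["color"][:,:,::-1].copy();cv2.imwrite("pics/side_r.png",n)
print(lids(n))
```

```text
[ 0.42731011 -0.01091708  0.4169175 ] 27.342470063830458 [-0.6422646  -0.35538726 -2.21753315] [-0.04331748  0.06687161  0.02797715] 25.65
[(array([268.9 , 239.29]), 153), (array([263.28, 221.41]), 139)]
```

Run:
```python
from h import *
p,a,s=pose()
u=p.copy();u[2]=.475
plan(p,a,u,a,1)
q=np.array([.4757,-.2508,.475]); plan(u,a,q,-9.85,3)
plan(q,-9.85,[.4757,-.2508,.3496],-9.85,2)
```

```text
[[0.0, 0.0, -6.0, -0.0], [0.0, 0.0, -20.4, -0.0], [0.0, 0.0, -37.6, -0.0], [0.0, 0.0, -52.0, -0.0], [0.0, 0.0, -58.1, -0.0]]
[[-3.0, -0.9, 0.0, 0.5], [-11.4, -3.3, 0.0, 1.8], [-24.5, -7.0, 0.0, 3.9], [-41.3, -11.8, 0.0, 6.5], [-61.0, -17.4, 0.0, 9.6]]
[[-22.6, -2.5, 0.0, 3.4], [-46.4, -5.1, 0.0, 7.1], [-70.7, -7.8, 0.0, 10.8], [-94.6, -10.4, 0.0, 14.5], [-117.1, -12.9, 0.0, 17.9]]
[[-20.1, 4.1, 0.0, 3.1], [-37.2, 7.6, 0.0, 5.8], [-50.5, 10.4, 0.0, 7.8], [-59.1, 12.1, 0.0, 9.2], [-62.1, 12.8, 0.0, 9.6]]
[[0.0, 0.0, 3.5, -0.0], [0.0, 0.0, 13.0, -0.0], [0.0, 0.0, 27.1, -0.0], [0.0, 0.0, 44.1, -0.0], [0.0, 0.0, 62.7, -0.0]]
[[0.0, 0.0, 18.6, -0.0], [0.0, 0.0, 35.6, -0.0], [0.0, 0.0, 49.7, -0.0], [0.0, 0.0, 59.2, -0.0], [0.0, 0.0, 62.7, -0.0]]
```

Call:
{"fn": "send_rows", "kwargs": {"rows": [[0,0,-3,0],[0,0,-9,0],[0,0,-17,0],[0,0,-25,0],[0,0,-33,0]]}}

```text
time_s: 26.15
ee_pos: [0.4276, -0.0107, 0.4508]
tcp_rot: [0.52, 0.854, 0.0, 0.0]
force: [0.2, -0.4, -2.6]
gripper_width: 0.246
grip_force: 58.9
```

Call:
{"fn": "send_rows", "kwargs": {"rows": [[0,0,-8,0],[0,0,-15,0],[0,0,-21,0],[0,0,-24,0],[0,0,-25,0]]}}

```text
time_s: 26.65
ee_pos: [0.4276, -0.0108, 0.4752]
tcp_rot: [0.52, 0.854, 0.0, 0.0]
force: [-0.9, -0.0, -2.4]
gripper_width: 0.252
grip_force: 59.0
```

Call:
{"fn": "send_rows", "kwargs": {"rows": [[-3,-1,0,0.5],[-11.5,-3.5,0,1.8],[-24.5,-7,0,4],[-41.5,-12,0,6.5],[-61,-17.5,0,9.6]]}}

```text
time_s: 27.15
ee_pos: [0.4402, -0.0744, 0.4747]
tcp_rot: [0.591, 0.807, -0.0, -0.0]
force: [-0.3, 1.0, -2.2]
gripper_width: 0.248
grip_force: 59.0
```

Call:
{"fn": "send_rows", "kwargs": {"rows": [[-22.5,-2.5,0,3.5],[-46.5,-5,0,7],[-70.5,-8,0,11],[-94.5,-10.5,0,14.5],[-117,-13,0,18]]}}

```text
time_s: 27.65
ee_pos: [0.4633, -0.1907, 0.4746]
tcp_rot: [0.711, 0.704, -0.0, -0.0]
force: [-0.5, 1.1, -2.9]
gripper_width: 0.244
grip_force: 59.0
```

Call:
{"fn": "send_rows", "kwargs": {"rows": [[-20,4,0,3],[-37,7.5,0,6],[-50.5,10.5,0,8],[-59,12,0,9.2],[-62,13,0,9.6]]}}

```text
time_s: 28.15
ee_pos: [0.4761, -0.2512, 0.4747]
tcp_rot: [0.766, 0.643, -0.0, -0.0]
force: [0.1, 0.0, -1.6]
gripper_width: 0.249
grip_force: 59.0
```

Call:
{"fn": "send_rows", "kwargs": {"rows": [[0,0,3.5,0],[0,0,13,0],[0,0,27,0],[0,0,44,0],[0,0,62,0]]}}

```text
time_s: 28.65
ee_pos: [0.4759, -0.2496, 0.4119]
tcp_rot: [0.765, 0.644, 0.0, -0.0]
force: [0.1, -0.2, -2.4]
gripper_width: 0.254
grip_force: 59.0
```

Call:
{"fn": "send_rows", "kwargs": {"rows": [[0,0,18,0],[0,0,35,0],[0,0,49,0],[0,0,58,0],[0,0,62,0]]}}

```text
time_s: 29.15
ee_pos: [0.4758, -0.2498, 0.3498]
tcp_rot: [0.765, 0.644, -0.0, -0.001]
force: [0.6, -0.4, -3.0]
gripper_width: 0.249
grip_force: 58.9
```

```bash
cat >> h.py <<'E'
def green(c,win):
    x0,y0,x1,y1=win; h=cv2.cvtColor(c,cv2.COLOR_BGR2HSV); k=cv2.inRange(h,(65,110,30),(95,255,255)); m=np.zeros_like(k); m[y0:y1,x0:x1]=255; k&=m
    n,l,st,ce=cv2.connectedComponentsWithStats(k); i=1+np.argmax(st[1:,4]); r=cv2.minAreaRect(np.argwhere(l==i)[:,::-1].astype(np.float32))
    return ce[i].round(2),st[i],r
E
python3 - <<'E'
from h import *
j=vision.get_image("side");p,a,s=pose();print(p,a,s["force"],s["torque"],s["time_s"])
n=j["color"][:,:,::-1].copy();cv2.imwrite("pics/side_st.png",n)
i=vision.get_image("top");cv2.imwrite("pics/top_st.png",i["color"][:,:,::-1])
o=np.zeros_like(n);o[110:200,235:315]=cv2.resize(cv2.imread("pics/s6.png"),(80,90),interpolation=cv2.INTER_AREA)
c0=green(o,(235,160,280,190)); c1=green(n,(235,150,330,230));print(c0,c1)
H0=np.array([.54457,-.26689,.34957]); 
for dz in(.207,.235,.26):
    print(proj(j,p-[0,0,dz])-proj(j,H0-[0,0,dz]), "obs",c1[0]-c0[0])
E
```

```text
[ 0.47586535 -0.24996499  0.34986345] -9.813354441264876 [ 0.44280292 -0.26421401 -2.46059511] [-0.00304684  0.0389219  -0.0357826 ] 29.2
(array([261., 166.]), array([261, 166,   1,   1,   1], dtype=int32), ((261.0, 166.0), (0.0, 0.0), 0.0)) (array([287.5, 168.5]), array([287, 168,   2,   2,   2], dtype=int32), ((287.5, 168.5), (1.4142135381698608, 0.0), 135.0))
[18.97908829  4.9465315 ] obs [26.5  2.5]
[18.76596225  5.05483502] obs [26.5  2.5]
[18.57821405  5.14556533] obs [26.5  2.5]
```

Run:
```python
from h import *
j=vision.get_image("side")
n=cv2.imread("pics/side_st.png");big=cv2.resize(n,None,fx=6,fy=6,interpolation=cv2.INTER_CUBIC)
o=cv2.imread("pics/s6.png")
p=np.array([.47587,-.24996,.34986]);H0=np.array([.54457,-.26689,.34957])
for nm,(x0,y0,x1,y1),dz in(("housing",(145,325,218,425),.235),("h+hook",(145,325,218,490),.26),("hook",(150,425,215,485),.30),("handle",(130,200,230,290),.155)):
    t=o[y0:y1,x0:x1]; X,Y=235*6+x0,110*6+y0; d=proj(j,p-[0,0,dz])-proj(j,H0-[0,0,dz])
    gx,gy=int(X+6*d[0]),int(Y+6*d[1]); S=big[gy-40:gy+y1-y0+40,gx-40:gx+x1-x0+40]
    r=cv2.matchTemplate(S,t,cv2.TM_CCOEFF_NORMED);_,v,_,l=cv2.minMaxLoc(r)
    print(nm,round(v,3),"pred",d.round(2),"excess px",(l[0]-40)/6,(l[1]-40)/6)
```

```text
housing 0.759 pred [18.76  5.06] excess px 0.3333333333333333 0.5
h+hook 0.661 pred [18.58  5.15] excess px 0.3333333333333333 0.6666666666666666
hook 0.662 pred [18.28  5.28] excess px 0.0 -0.16666666666666666
handle 0.874 pred [19.38  4.73] excess px 0.3333333333333333 0.16666666666666666
```

Call:
{"fn": "send_rows", "kwargs": {"rows": [[-1,2,0,0],[-1.5,8,0,0],[-2,16,0,0],[-2.5,25,0,0],[-3,35,0,0]]}}

```text
time_s: 29.8
ee_pos: [0.511, -0.2596, 0.351]
tcp_rot: [0.765, 0.644, 0.0, 0.0]
force: [0.6, -0.2, -2.5]
gripper_width: 0.245
grip_force: 58.9
```

Call:
{"fn": "send_rows", "kwargs": {"rows": [[-0.5,10,0,0],[-1,20,0,0],[-1.5,28,0,0],[-2,33,0,0],[-2,35.5,0,0]]}}

```text
time_s: 30.3
ee_pos: [0.5451, -0.2675, 0.3507]
tcp_rot: [0.765, 0.644, -0.0, -0.0]
force: [-0.1, 0.5, -2.5]
gripper_width: 0.245
grip_force: 58.9
```

Run:
```python
from h import *
p,a,s=pose();print(p,a,s["force"],s["torque"],s["time_s"])
```

```text
[ 0.5450964  -0.26753382  0.35074299] -9.842584976457346 [-0.08322299  0.50138673 -2.46375226] [ 0.01612832 -0.00642065 -0.02410957] 30.3
```

Call:
{"fn": "send_rows", "kwargs": {"rows": [[0,0,1.5,0],[0,0,3.5,0],[0,0,5.5,0],[0,0,7,0],[0,0,8.5,0]]}}

```text
time_s: 30.8
ee_pos: [0.5445, -0.2674, 0.3423]
tcp_rot: [0.765, 0.644, -0.0, -0.0]
force: [-0.6, 0.3, -2.7]
gripper_width: 0.249
grip_force: 59.0
```

Call:
{"fn": "send_rows", "kwargs": {"rows": [[0,0,0.6,0],[0,0,1.2,0],[0,0,1.8,0],[0,0,2,0],[0,0,2,0]]}}

```text
time_s: 31.3
ee_pos: [0.5447, -0.2674, 0.3404]
tcp_rot: [0.765, 0.644, 0.0, 0.0]
force: [0.6, 0.4, -2.6]
gripper_width: 0.249
grip_force: 59.0
```

Call:
{"fn": "send_rows", "kwargs": {"rows": [[0,0,0.3,0],[0,0,0.6,0],[0,0,0.9,0],[0,0,1.2,0],[0,0,1.2,0]]}}

```text
time_s: 31.8
ee_pos: [0.5447, -0.2674, 0.3393]
tcp_rot: [0.765, 0.644, 0.0, 0.0]
force: [-0.9, -0.5, -1.8]
gripper_width: 0.244
grip_force: 59.2
```

Call:
{"fn": "send_rows", "kwargs": {"rows": [[0,0,0.2,0],[0,0,0.4,0],[0,0,0.6,0],[0,0,0.6,0],[0,0,0.6,0]]}}

```text
time_s: 32.3
ee_pos: [0.5447, -0.2674, 0.3391]
tcp_rot: [0.765, 0.644, 0.0, 0.0]
force: [-3.0, 1.2, 8.3]
gripper_width: 0.246
grip_force: 60.2
```

Call:
{"fn": "send_rows", "kwargs": {"rows": [[0,0,-0.3,0],[0,0,-0.3,0],[0,0,-0.3,0],[0,0,-0.3,0],[0,0,-0.3,0]]}}

```text
time_s: 32.8
ee_pos: [0.5447, -0.2674, 0.3391]
tcp_rot: [0.765, 0.644, 0.0, 0.0]
force: [-1.4, 0.2, 6.2]
gripper_width: 0.25
grip_force: 59.8
```

Call:
{"fn": "send_rows", "kwargs": {"rows": [[0,0,0,0],[0,0,0,0],[0,0,0,0],[0,0,0,0],[0,0,0,0]], "fingers": 48}}

```text
time_s: 33.3
ee_pos: [0.5447, -0.2674, 0.3389]
tcp_rot: [0.765, 0.644, -0.0, -0.0]
force: [0.7, 0.1, 0.1]
gripper_width: 0.567
grip_force: 0.0
```

Call:
{"fn": "send_rows", "kwargs": {"rows": [[0,0,0,0],[0,0,0,0],[0,0,-1,0],[0,0,-4,0],[0,0,-8,0]]}}

```text
time_s: 33.8
ee_pos: [0.5446, -0.2674, 0.3471]
tcp_rot: [0.765, 0.644, -0.0, -0.0]
force: [0.8, 0.7, 0.4]
gripper_width: 0.562
grip_force: 0.0
```

Call:
{"fn": "send_rows", "kwargs": {"rows": [[0,0,-7,0],[0,0,-16,0],[0,0,-27,0],[0,0,-39,0],[0,0,-52,0]]}}

```text
time_s: 34.3
ee_pos: [0.5447, -0.2674, 0.4002]
tcp_rot: [0.765, 0.644, 0.0, 0.0]
force: [-0.4, 0.8, -0.1]
gripper_width: 0.561
grip_force: 0.0
```

Call:
{"fn": "send_rows", "kwargs": {"rows": [[0,0,-13,0],[0,0,-25,0],[0,0,-34,0],[0,0,-38,0],[0,0,-40,0]]}}

```text
time_s: 34.8
ee_pos: [0.5446, -0.2674, 0.4392]
tcp_rot: [0.765, 0.644, 0.0, 0.0]
force: [-0.2, -0.4, -0.5]
gripper_width: 0.559
grip_force: 0.0
```

Run:
```python
from h import *
j=vision.get_image("side");i=vision.get_image("top");p,a,s=pose();print(p,s["force"],s["gripper_width"],s["time_s"])
n=j["color"][:,:,::-1].copy();cv2.imwrite("pics/side_end.png",n)
big=cv2.resize(n,None,fx=6,fy=6,interpolation=cv2.INTER_CUBIC)
o=cv2.imread("pics/s3.png")   # crop (235,110), x6, before grasp
for nm,(x0,y0,x1,y1) in dict(handle=(140,215,225,300),housing=(145,330,218,440),hook=(145,440,220,500),stand=(55,265,110,400),cup=(245,285,355,400)).items():
    t=o[y0:y1,x0:x1];X,Y=1410+x0,660+y0;S=big[Y-40:Y+y1-y0+40,X-40:X+x1-x0+40]
    _,v,_,l=cv2.minMaxLoc(cv2.matchTemplate(S,t,cv2.TM_CCOEFF_NORMED));print(nm,round(v,3),(l[0]-40)/6,(l[1]-40)/6)
b0=cv2.imread("pics/side0.png")
b1=cv2.resize(n,(768,576),interpolation=cv2.INTER_CUBIC)
for nm,(x,y,w,h) in dict(caddy=(365,310,80,105),front=(385,380,55,32),stamp=(340,440,35,60),blue=(325,385,45,65),blue2=(440,280,40,55),black=(352,280,38,55)).items():
    _,v,_,l=cv2.minMaxLoc(cv2.matchTemplate(b1[y-12:y+h+12,x-12:x+w+12],b0[y:y+h,x:x+w],cv2.TM_CCOEFF_NORMED));print(nm,round(v,3),(l[0]-12)/1.5,(l[1]-12)/1.5)
```

```text
[ 0.54461131 -0.26739661  0.43878305] [ 0.32980518 -0.18727185 -0.43917173] 0.5679282802264947 34.9
handle 0.967 0.0 -0.16666666666666666
housing 0.795 -0.3333333333333333 -0.16666666666666666
hook 0.886 -0.3333333333333333 -0.3333333333333333
stand 0.953 0.0 -0.16666666666666666
cup 0.997 0.0 0.0
caddy 0.624 -0.6666666666666666 -0.6666666666666666
front 0.851 -0.6666666666666666 -0.6666666666666666
stamp 0.997 0.0 0.0
blue 0.998 0.0 0.0
blue2 0.386 0.0 0.6666666666666666
black 0.901 0.0 0.0
```

```bash
python3 -c "
from rig import bot
print(bot.hand_in())"
```

```text
the job is handed in; nothing more can be done
None
```

I weighed the caddy at about 0.76 kg by wrist force and handed the job in at about 35 s. The caddy is back within about 3 mm of where it stood and the scale hangs in its fork; I did not read the drag pointer itself.

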